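# Stock a pick bin and hold its label to the scanner

### The job

Put the slim carton, the tall carton and the round tin into the open cardboard pick bin on the packing turntable: set them down side by side on the bin's floor without dropping them in. Then turn the turntable, with the bin staying put on it, until the bin's label (on its low, cut-down end) squarely faces the scanner's window, and hold it still there for the scan: finish with the gripper still firmly holding the bin or the turntable. Leave the tape dispenser, the label roll and the pen cup where they are.

Things in the scene. Friction and masses are not known exactly. Their poses are not given: they have to be found in the camera images.
- bin_centre (a point): Open bin of brown corrugated board, loose on the turntable, 0.24 kg. Outside 220 (x) by 190 (y) by 80 mm high; walls 8 mm, floor 6 mm thick. Its -x end is the cut-down front, 40 mm high, with the label; from there the side walls' tops rise at 45 degrees to the full 80 mm. Rear wall (+x) and the rest 80 mm high. Point: bin's centre, 40 mm above its underside (which is 36 mm above the bench); z up.
- label (a point): Centre of the white bar-code label (80 by 32 mm) on the outside of the bin's low front end: 110 mm along -x of the bin's centre, 20 mm above the bin's underside. Axes as the bin's: the label looks along -x.
- turntable_centre (a point): Centre of the top of the turntable: round plywood disc with black rubber mat, 300 mm across, top 36 mm and underside 20 mm above the bench, on a smaller foot fixed to the bench. It turns about this point's z axis (up); the axes turn with it. At the start the disc's x axis points to the bin's label end within 0.05 rad and the bin is centred within 6 mm.
- turntable (a joint): Turning angle of the turntable, rad, 0 at the start, growing counter-clockwise seen from above; no stops. It runs freely on a bearing (friction about 0.025 N m) with no brake: bin and disc turn together when either is moved by hand.
- scanner_window (a point): Middle of the window of the bar-code scanner: grey and black head 82 mm wide, 165 mm tall in all, on a round foot fixed to the bench, beside the turntable on the robot's right. Point: 109 mm above the bench; its -x axis is the level line of sight, passing within 10 mm of the turntable's axis, which is 245 to 270 mm away. z up.
- slim_carton_centre (a point): Slim white carton lying on the bench, 140 (x) by 40 (y) by 50 mm high, 0.13 to 0.25 kg. The point is its centre, 25 mm above its underside; z up.
- tall_carton_centre (a point): Small brown carton standing on the bench, 40 (x) by 60 (y) by 75 mm high, 0.10 to 0.21 kg. The point is its centre, 37.5 mm above its underside; z up.
- tin_centre (a point): Round bare-metal tin with lid, 56 mm diameter, 70 mm tall, standing upright, 0.14 to 0.28 kg. The point is its centre, 35 mm above its underside; z up.
- tape_dispenser: Bystander: desk tape dispenser with a roll of brown tape, 170 (x) by 62 by 120 mm high, at the far left of the bench. Origin: middle of its underside.
- label_roll: Bystander: roll of blank labels standing on end, 92 mm diameter, 57 mm high, far left. Origin: middle of its underside.
- pen_cup: Bystander: grey cup with three marker pens, 72 mm diameter, 95 mm high (pens to 140 mm), beyond the turntable. Origin: middle of its underside.
Mind the look-alikes: they are no part of the job. What is shaped like the part that bears tin_centre but green or orange is not meant. What is shaped like the part that bears tall_carton_centre but purple or red is not meant.

How it is judged:
On the way, in this order (a step that is already met when the one before it is completed fails the run):
1. all three goods stand in the pick bin on the turntable and are let go (x of slim_carton_centre in the frame of bin_centre between -0.102 and 0.102 m and y of slim_carton_centre in the frame of bin_centre between -0.087 and 0.087 m and z of slim_carton_centre in the frame of bin_centre between -0.04 and 0.03 m and x of tall_carton_centre in the frame of bin_centre between -0.102 and 0.102 m and y of tall_carton_centre in the frame of bin_centre between -0.087 and 0.087 m and z of tall_carton_centre in the frame of bin_centre between -0.04 and 0.03 m and x of tin_centre in the frame of bin_centre between -0.102 and 0.102 m and y of tin_centre in the frame of bin_centre between -0.087 and 0.087 m and z of tin_centre in the frame of bin_centre between -0.04 and 0.03 m and contact force between the fingers and slim_carton below 0.1 N and contact force between the fingers and tall_carton below 0.1 N and contact force between the fingers and tin below 0.1 N), for 0.2 s.
2. the bin's label faces the scanner (angle between the x axis of bin_centre and the x axis of scanner_window, either way round below 0.15 rad and horizontal distance between label and scanner_window below 0.2 m), for 0.2 s.
At the end, for the whole second after the job is handed in: Goods inside the bin, centres under 70 mm above its underside; bin level, within 25 mm of the disc's centre, not slewed on it over 0.25 rad; label on the scanner's side, square to its line of sight within 0.15 rad; disc still (0.03 rad/s); fingers hold bin or disc with over 2 N (all of step 2 and x of slim_carton_centre in the frame of bin_centre between -0.102 and 0.102 m and y of slim_carton_centre in the frame of bin_centre between -0.087 and 0.087 m and z of slim_carton_centre in the frame of bin_centre between -0.04 and 0.03 m and x of tall_carton_centre in the frame of bin_centre between -0.102 and 0.102 m and y of tall_carton_centre in the frame of bin_centre between -0.087 and 0.087 m and z of tall_carton_centre in the frame of bin_centre between -0.04 and 0.03 m and x of tin_centre in the frame of bin_centre between -0.102 and 0.102 m and y of tin_centre in the frame of bin_centre between -0.087 and 0.087 m and z of tin_centre in the frame of bin_centre between -0.04 and 0.03 m and horizontal distance between bin_centre and turntable_centre below 0.025 m and angle between bin_centre's own z axis and vertical below 0.06 rad and z of bin_centre in the frame of turntable_centre below 0.047 m and angle between the x axis of bin_centre and the x axis of turntable_centre, either way round below 0.25 rad and velocity of joint turntable between -0.03 and 0.03 rad/s and angular speed of pick_bin below 0.06 rad/s and (contact force between the fingers and pick_bin above 2 N or contact force between the fingers and turntable above 2 N)); the arm keeps its last pose, push and grip.
It fails at once if one of the goods is dropped into the bin (moves faster than 0.9 m/s inside it, a fall of over 40 mm) ((horizontal distance between slim_carton_centre and bin_centre below 0.13 m and z of slim_carton_centre in the frame of bin_centre below 0.06 m and linear speed of slim_carton above 0.9 m/s) or (horizontal distance between tall_carton_centre and bin_centre below 0.13 m and z of tall_carton_centre in the frame of bin_centre below 0.06 m and linear speed of tall_carton above 0.9 m/s) or (horizontal distance between tin_centre and bin_centre below 0.13 m and z of tin_centre in the frame of bin_centre below 0.06 m and linear speed of tin above 0.9 m/s)).
It fails at once if the bin is lifted off the turntable or tipped (raised over 20 mm or tilted over 0.25 rad) (z of bin_centre in the frame of turntable_centre above 0.06 m or angle between bin_centre's own z axis and vertical above 0.25 rad).
It fails at once if the tape dispenser is pushed away (over 40 mm) or knocked over (distance of tape_dispenser from where it was at the start of the episode above 0.04 m or angle between tape_dispenser's own z axis and vertical above 0.5 rad).
It fails at once if the label roll is pushed away (over 40 mm) or knocked over (distance of label_roll from where it was at the start of the episode above 0.04 m or angle between label_roll's own z axis and vertical above 0.5 rad).
It fails at once if the pen cup is pushed away (over 40 mm) or knocked over (distance of pen_cup from where it was at the start of the episode above 0.04 m or angle between pen_cup's own z axis and vertical above 0.5 rad).
It also fails if it takes over 72 s, if anything falls off the work surface, if the arm or the gripper's body presses on something with over 40 N, if the wrist force passes 120 N, or if a joint passes its speed limit or range.

### The arm

A 7-joint arm with a two-finger parallel gripper is mounted at the origin on the work surface. World frame = base frame: x ahead of the robot, y to its left, z up, the work surface at z = 0. Lengths are in m, angles in rad, forces in N, time in s.
With the tool pointing down it reaches from about 0.425 to 0.925 m from the base axis. Payload 6.8 kg.
Tool frame: the origin (TCP) lies on the mounting face of the last link; the fingertips stand 173 mm ahead of it and the grasp point (between the pads) lies 155 mm ahead of it; z points along the fingers, y is the line along which they close (so a half turn about z gives the same grasp; the last joint's range is limited). The gripper opens to 85 mm and grips with 20 to 120 N. Pads are 22 mm wide; open, the fingers measure 114 mm over their backs; the gripper's body (76 mm by 85 mm) begins 54 mm behind the grasp point. The pads swing forward as they close: fully open they stand 13 mm farther back than shut.
Start: joints at [1.208, 0.477, 0.022, 1.555, -0.011, 1.109, -0.083], TCP at [0.17, -0.653, 0.405] pointing down, gripper open.
Joint ranges: [-2.96, 2.96], [-0.34, 2.1], [-1.41, 1.46], [0.24, 2.44], [-1.37, 4.51], [0.17, 1.92], [-2.96, 2.96]. Speed limits (rad/s): [2.39, 2.39, 3.14, 3.14, 3.14, 3.14, 3.14].

### API

Orientations are given as a unit quaternion [w, x, y, z].
In Python, from station import bot gives the robot as it stands. The module is installed in compiled form; this text tells all that it offers.
- The arm moves only by the shell command python3 -m pendant 'ROWS' [FORCE]. ROWS is JSON, a list of rows, each a list of 5 numbers: the finger opening in m, from 0 to 0.0854, then the shift along the tool's x, y, z in m, then the turn about the tool's z in degrees. In form: [[jaw, x, y, z, yaw], ...]. A call has 1 to 12 rows; each row shifts and turns the commanded pose from where the row before left it, along the tool's axes as they then stand; what a row does not reach is not made up. A row lasts 1/12 s, in which the tool goes at most 41.7 mm and 7.16 degrees, less where a joint would pass 70% of its speed; a pose out of reach is approached as far as the arm can. A call with a gripper value outside its range is refused whole. The fingers move at their own pace and stop on an object; FORCE is the grip in N (left out, the last holds). Time passes only in rows, so rows that do not move let the fingers close. It gives the time, the measured TCP pose, the force, the opening and the grip force at its end, in the units of the state.
- bot.get_obs(): the state, without advancing time (a new reading comes with each control period).
- bot.read_camera(name): name is "side" or "top"; returns (picture, depth): 420x560x3 uint8, blue, green, red; 420x560 float32, m along the optical axis (not along the pixel's ray), 0 where there is no reading.
- bot.camera_model(name): a dict with "intrinsics" (3x3 intrinsics, pixels), "dist_coeffs" ([k1, k2, p1, p2, k3] as OpenCV has them; the pictures are not rectified), "R" (3x3) and "t" (3): a world point X has camera coordinates R X + t. Camera axes: x right, y down, z forward; pixel columns grow to the right and rows downward; lengths in m; the calibration is good to about 2 mm. A picture is of the moment at which its call begins. camera_model takes no time and is no camera call.
- bot.hand_in(): hands the job in; it is judged then, once.
Trained networks look in the newest picture that a camera, given by its name, has taken for a name from the list of things; names that differ only in an ending like _2 or _b are one class to them, and where a whole thing is asked for, a point or a joint stands for the part that bears it (a point fixed in the world has none). Each returns a list of dicts, best first, with "score" (0 to 1); they miss things now and then, are a little off and sometimes report something else, mostly with a low value. They report only what shows in the picture. A call takes as long as a camera call. They do not tell look-alikes from the thing itself.
- bot.boxes_of(name, camera): "at" ([column, row] in pixels, amid what is visible of it).
- bot.trace(name, camera): "mask" (420x560 bool, what is visible of it) and "at" ([column, row] in pixels, amid what is visible of it).
- bot.pinpoint(name, camera): "at" ([column, row] in pixels: a listed point, or the origin of a listed thing).
The state is a dict: "t": time; "q": joint angles; "joint_vel": joint speeds; "joint_torque": joint torques, N m; "eef_pos": TCP position; "tool_rot": TCP orientation; "contact_force": force on the tool from outside, world axes, zero at the start; "torque": the same for the moment, N m; "gripper_width": opening from 0.0 (shut) to 1.0 (fully open); "grasp_force": force on a finger pad.
Only numpy, scipy, OpenCV 4.12 (cv2) and the standard library are available. Lean on these libraries where they do the work, as an engineer would, in place of code of your own. Each camera call takes 0.05 s, during which the arm holds its last target. There are 200 camera calls.

## Working session

There is one attempt and no reset: what is moved stays moved. The work goes in short steps, Python scripts to look and compute and a shell command to move; the robot and the scene stay as the last step left them, time stands still between calls to the robot, and variables do not carry over. Pictures are saved under pics/ and viewed, at most 10 in all, crops included, and the job is handed in when it is done.

```bash
mkdir -p pics
cat > h.py <<'E'
from station import bot
import numpy as np, cv2
def snap(c,fn=None):
    im,d=bot.read_camera(c)
    if fn: cv2.imwrite('pics/'+fn,im)
    return im,d
def world(c,px,z):
    m=bot.camera_model(c);R=np.array(m['R']);t=np.array(m['t'])
    u=cv2.undistortPoints(np.array([[px]],float),np.array(m['intrinsics']),np.array(m['dist_coeffs']))[0,0]
    o=-R.T@t; r=R.T@np.array([u[0],u[1],1]); return o+r*(z-o[2])/r[2]
def cloud(c,d):
    m=bot.camera_model(c);R=np.array(m['R']);t=np.array(m['t'])
    v,u=np.mgrid[:420,:560]
    p=cv2.undistortPoints(np.stack([u,v],-1).reshape(-1,1,2).astype(float),np.array(m['intrinsics']),np.array(m['dist_coeffs']))[:,0]
    P=np.c_[p,np.ones(len(p))]*d.reshape(-1,1)
    return ((P-t)@R).reshape(420,560,3)
E
python3 - <<'E'
from h import *
np.set_printoptions(precision=4,suppress=True)
ims=[]
D={}
for c in('top','side'):
    im,d=snap(c,c+'0.png');ims.append(im);D[c]=cloud(c,d)
    m=bot.camera_model(c);print(c,-np.array(m['R']).T@m['t'],np.array(m['R'])[2])
cv2.imwrite('pics/both.png',cv2.resize(np.vstack(ims),(560,600))) if 0 else None
for n in['bin_centre','label','turntable_centre','scanner_window','slim_carton_centre','tall_carton_centre','tin_centre']:
  for c in('top','side'):
    print(n,c,[(np.round(r['at'],1).tolist(),round(r['score'],2)) for r in bot.pinpoint(n,c)[:4]])
for n in['slim_carton_centre','tall_carton_centre','tin_centre','bin_centre']:
  for c in('top','side'):
    for r in bot.trace(n,c)[:4]:
      mk=r['mask'];P=D[c][mk];P=P[np.isfinite(P).all(1)];zt=np.percentile(P[:,2],95);T=P[P[:,2]>zt-.006]
      (cx,cy),wh,a=cv2.minAreaRect((T[:,:2]*1000).astype(np.float32))
      print(n,c,round(r['score'],2),np.round(r['at']),'ztop %.3f'%zt,'rect',np.round([cx,cy,*wh,a],1),ims[0 if c=='top' else 1][mk].mean(0).round())
print(bot.get_obs())
E
```

```text
top [0.5012 0.0554 1.1829] [ 0.0558  0.0094 -0.9984]
side [0.3903 0.9921 1.112 ] [ 0.1415 -0.6729 -0.7261]
bin_centre top [([347.4, 205.6], 0.88)]
bin_centre side [([313.3, 171.8], 0.93)]
label top [([344.2, 161.9], 0.65)]
label side [([274.2, 175.5], 0.71), ([311.5, 169.6], 0.68)]
turntable_centre top []
turntable_centre side []
scanner_window top [([451.1, 198.9], 0.81)]
scanner_window side [([326.2, 111.5], 0.78)]
slim_carton_centre top [([239.9, 255.6], 0.93)]
slim_carton_centre side [([342.7, 280.7], 0.95)]
tall_carton_centre top [([201.2, 186.5], 0.89), ([197.4, 239.7], 0.74), ([237.9, 191.8], 0.66), ([237.6, 254.8], 0.58)]
tall_carton_centre side [([269.4, 263.2], 0.75), ([256.1, 292.7], 0.6), ([311.0, 306.5], 0.57)]
tin_centre top [([119.1, 243.0], 0.85), ([162.3, 281.7], 0.8), ([159.9, 243.7], 0.71)]
tin_centre side [([314.6, 349.0], 0.96), ([357.7, 361.6], 0.96), ([298.1, 395.4], 0.79)]
slim_carton_centre top 0.74 [239. 255.] ztop 0.055 rect [427.3 120.9 138.7 140.6   3.8] [116. 127. 122.]
slim_carton_centre side 0.88 [344. 280.] ztop 0.053 rect [393.1 570.3 139.3 841.1   4
[... 1554 characters left out ...]
 0.115 rect [ 516.5  386.9  193.  1221.2    2.8] [ 55.  85. 115.]
bin_centre side 0.39 [324. 113.] ztop 0.165 rect [ 465.3  266.2   77.8 1457.4    9. ] [47. 48. 48.]
{'t': 1.2, 'q': array([ 1.2079,  0.477 ,  0.0224,  1.5554, -0.0115,  1.1093, -0.0831]), 'joint_vel': array([-0.    , -0.0003,  0.001 ,  0.0016,  0.0016, -0.0002, -0.0005]), 'joint_torque': array([  0.0002, -59.6317,   1.6064, -28.1539,   0.0125,   0.0017,
        -0.    ]), 'eef_pos': array([ 0.1701, -0.6532,  0.4047]), 'tool_rot': array([ 0.    ,  0.9919,  0.1271, -0.    ]), 'contact_force': array([ 0.1515, -0.1554,  0.0847]), 'torque': array([-0.0551, -0.0069, -0.0157]), 'grasp_force': 0.0, 'gripper_width': 1.0020539469394263}
```

View pics/top0.png

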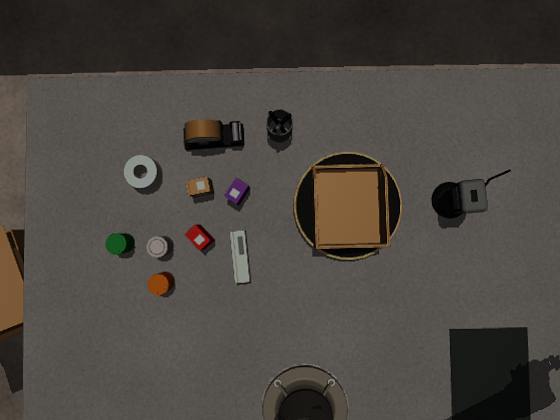

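View pics/side0.png

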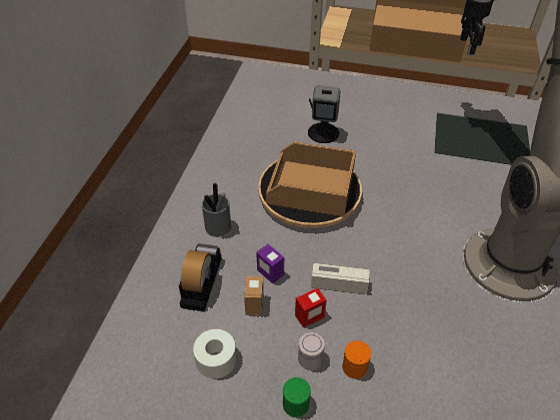

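The top picture shows the brown tall carton at (200,187), the bare tin at (158,246), the slim carton at (240,256), the bin and disc at about (348,206), and the scanner at (470,197). The side view puts the bin's low end at the far (+x) end. Look-alikes to leave alone are the red, purple, green and orange ones.

```bash
cat >> h.py <<'E'
def rect(P,zt,tol=.004):
    T=P[abs(P[:,2]-zt)<tol]; med=np.median(T[:,:2],0); T=T[np.linalg.norm(T[:,:2]-med,axis=1)<.16]
    (cx,cy),wh,a=cv2.minAreaRect((T[:,:2]*1000).astype(np.float32)); return np.round([cx,cy,*wh,a,zt*1000],1)
def go(x,y,z,ang=None,label=''):
    "ang: wanted world angle (deg) of tool closing line (mod 180); prints tool shift and yaw"
    o=bot.get_obs();w,a,b,c=o['tool_rot']
    from scipy.spatial.transform import Rotation as Ro
    R=Ro.from_quat([a,b,c,w]).as_matrix(); d=R.T@(np.array([x,y,z])-o['eef_pos'])
    ya=np.degrees(np.arctan2(R[1,1],R[0,1])); yaw=0 if ang is None else ((ya-ang+90)%180)-90
    print(label,'shift mm',np.round(d*1000,1),'yaw',round(yaw,1),'pos',o['eef_pos'].round(4),'yang',round(ya,1),'q7',o['q'][6].round(2),'t',round(o['t'],2),'F',np.round(o['contact_force'],1),'w',round(o['gripper_width'],3),'gf',round(o['grasp_force'],1))
E
python3 - <<'E'
from h import *
C={};I={}
for c in('top','side'):
    I[c],d=snap(c);C[c]=cloud(c,d)
def best(n,at):
  for c in('top','side'):
    rs=bot.trace(n,c)
    if not rs: continue
    r=min(rs,key=lambda r:np.hypot(*(np.array(r['at'])-at[c])))
    mk=cv2.erode(r['mask'].astype(np.uint8),np.ones((3,3)))>0
    P=C[c][mk]; zt=np.percentile(P[:,2],85)
    print(n,c,np.round(r['at']),round(r['score'],2),rect(P,zt))
best('slim_carton_centre',dict(top=(240,256),side=(343,280)))
best('tall_carton_centre',dict(top=(200,187),side=(254,294)))
best('tin_centre',dict(top=(159,244),side=(312,349)))
for c in('top','side'):
  P=C[c].reshape(-1,3); near=(abs(P[:,0]-.53)<.2)&(abs(P[:,1]+.08)<.2)
  Q=P[near]; print(c,'rim116',rect(Q,.116,.005))
  D=Q[abs(Q[:,2]-.037)<.005]; (x,y),r=cv2.minEnclosingCircle((D[:,:2]*1000).astype(np.float32)); print('disc',x,y,r)
  print('scanner',[ (world(c,r['at'],.109).round(4),round(r['score'],2)) for r in bot.pinpoint('scanner_window',c)])
  S=P[(P[:,2]>.12)&(P[:,2]<.18)&(P[:,1]<-.28)&(P[:,1]>-.45)&(abs(P[:,0]-.53)<.12)]; print('head',S.min(0),S.max(0),cv2.minAreaRect((S[:,:2]*1000).astype(np.float32)))
  print('label',world(c,bot.pinpoint('label',c)[0]['at'],.056),'bin',world(c,bot.pinpoint('bin_centre',c)[0]['at'],.076))
go(.43,.1,.4,0)
E
```

```text
slim_carton_centre top [242. 257.] 0.96 [423.7 170.1 134.   39.8   5.4  53.3]
slim_carton_centre side [344. 280.] 0.76 [424.9 174.7 133.8  39.8   5.3  51.3]
tall_carton_centre top [199. 189.] 0.64 [614.  276.7  36.7  57.3  11.1  78. ]
tall_carton_centre side [253. 293.] 0.78 [616.7 282.6  37.6  57.9  12.4  76.3]
tin_centre top [159. 246.] 0.78 [455.1 386.   51.1  53.5  58.4  73.2]
tin_centre side [313. 351.] 0.58 [455.8 394.   49.9  54.1  12.2  71.8]
top rim116 [ 5.386e+02 -1.250e+02  1.854e+02  1.909e+02  4.000e-01  1.160e+02]
disc 559.1445922851562 -128.52493286132812 150.07424926757812
scanner [(array([ 0.5712, -0.3908,  0.109 ]), 0.82)]
head [ 0.52899289 -0.44962375  0.12009929] [ 0.61291813 -0.38452376  0.17470266] ((570.8941040039062, -418.6982727050781), (82.16492462158203, 64.54720306396484), 3.427617311477661)
label [ 0.66962936 -0.12471625  0.056     ] bin [ 0.56441288 -0.12181903  0.076     ]
side rim116 [ 5.405e+02 -1.240e+02  1.844e+02  2.001e+02  4.000e-01  1.160e+02]
disc 561.9925537109375 -123.75341033935547 151.0403289794922
scanner [(array([ 0.5724, -0.3772,  0.109 ]), 0.67), (array([ 0.6544, -0.0679,  0.109 ]), 0.18)]
head [ 0.53190933 -0.4490558   0.12006687] [ 0.61532071 -0.38006539  0.17182209] ((573.0560913085938, -416.692138671875), (81.86288452148438, 68.90950775146484), 3.83048152923584)
label [ 0.6720859  -0.12958378  0.056     ] bin [ 0.56217944 -0.12654013  0.076     ]
 shift mm [ 441.3 -663.4    4.7] yaw -75.4 pos [ 0.1701 -0.6532  0.4047] yang -75.4 q7 -0.08 t 1.9 F [-0.6  0.3  0. ] w 0.999 gf 0.0
```

```bash
python3 -m pendant '[[0.0854,0.030,-0.0226,0,0],[0.0854,0.030,-0.0226,0,0],[0.0854,0.030,-0.0226,0,0],[0.0854,0.030,-0.0226,0,0],[0.0854,0.030,-0.0226,0,0],[0.0854,0.030,-0.0226,0,0],[0.0854,0.030,-0.0226,0,0],[0.0854,0.030,-0.0226,0,0],[0.0854,0.030,-0.0226,0,0],[0.0854,0.030,-0.0226,0,0],[0.0854,0.030,-0.0226,0,0],[0.0854,0.030,-0.0226,0,0]]' 40; python3 -c "
from h import *
print(bot.get_obs()['q']);go(.424,.1725,.29,95.4)"
```

```text
t: 2.9
eef_pos: [0.451, -0.2985, 0.4051]
tool_rot: [0.0, 0.992, 0.127, 0.0]
contact_force: [-0.0, -0.7, 0.6]
gripper_width: 1.003
grasp_force: 0.0
[ 0.61634417  0.26486522 -0.1755121   1.86758281  0.0541407   1.01291741
 -0.89803654]
 shift mm [  92.4 -462.7  114.8] yaw 9.2 pos [ 0.451  -0.2985  0.4051] yang -75.4 q7 -0.9 t 2.9 F [-0.  -0.7  0.6] w 1.003 gf 0.0
```

```bash
python3 -m pendant '[[0.0854,0.0077,-0.0386,0.002,0],[0.0854,0.0077,-0.0386,0.005,0],[0.0854,0.0077,-0.0386,0.01,0],[0.0854,0.0077,-0.0386,0.01,0],[0.0854,0.0077,-0.0386,0.01,0],[0.0854,0.0077,-0.0386,0.01,0],[0.0854,0.0077,-0.0386,0.01,0],[0.0854,0.0077,-0.0386,0.01,0],[0.0854,0.0077,-0.0386,0.01,0],[0.0854,0.0077,-0.0386,0.01,0],[0.0854,0.0077,-0.0386,0.01,0],[0.0854,0.0077,-0.0386,0.01,0]]'; python3 -m pendant '[[0.0854,0,0,0,5],[0.0854,0,0,0,4.2]]'; python3 -c "
from h import *
go(.424,.1725,.187,95.4)"
```

```text
t: 3.9
eef_pos: [0.4225, 0.1732, 0.2976]
tool_rot: [-0.0, 0.992, 0.127, 0.0]
contact_force: [0.9, 0.5, 0.2]
gripper_width: 1.002
grasp_force: 0.0
t: 4.07
eef_pos: [0.4223, 0.1743, 0.2974]
tool_rot: [-0.001, 0.999, 0.048, -0.0]
contact_force: [-0.1, -0.4, -0.3]
gripper_width: 1.001
grasp_force: 0.0
 shift mm [  1.6   2.1 110.4] yaw 0.1 pos [0.4223 0.1743 0.2974] yang -84.5 q7 -2.18 t 4.07 F [-0.1 -0.4 -0.3] w 1.001 gf 0.0
```

```bash
python3 -m pendant '[[0.0854,0.001,0.001,0.025,0],[0.0854,0.001,0.001,0.025,0],[0.0854,0,0,0.025,0],[0.0854,0,0,0.02,0],[0.0854,0,0,0.015,0],[0.035,0,0,0,0],[0.035,0,0,0,0],[0.035,0,0,0,0],[0.035,0,0,0,0],[0.035,0,0,0,0],[0.035,0,0,0,0]]' 40; python3 -c "
from h import *
go(.424,.1725,.36,95.4)"
```

```text
t: 4.98
eef_pos: [0.4256, 0.17, 0.189]
tool_rot: [-0.0, 0.999, 0.047, 0.001]
contact_force: [-1.0, 0.2, 7.1]
gripper_width: 0.461
grasp_force: 41.3
 shift mm [  -1.    -2.8 -171. ] yaw -0.0 pos [0.4256 0.17   0.189 ] yang -84.6 q7 -2.32 t 4.98 F [-1.   0.2  7.1] w 0.461 gf 41.3
```

```bash
python3 -m pendant '[[0.035,0,0,-0.02,0],[0.035,0,0,-0.035,0],[0.035,0,0,-0.04,0],[0.035,0,0,-0.04,2.5],[0.035,0,0,-0.025,2.5],[0.035,0,0,0,0]]'; python3 -c "
from h import *
go(.560,-.167,.33,90.4)"
```

```text
t: 5.48
eef_pos: [0.4264, 0.1706, 0.3534]
tool_rot: [-0.002, 1.0, 0.002, 0.005]
contact_force: [0.8, 0.4, -1.5]
gripper_width: 0.464
grasp_force: 40.9
 shift mm [131.9 338.3  23.6] yaw -0.1 pos [0.4264 0.1706 0.3534] yang -89.7 q7 -2.21 t 5.48 F [ 0.8  0.4 -1.5] w 0.464 gf 40.9
```

```bash
python3 -m pendant '[[0.035,0.007,0.018,0,0],[0.035,0.0125,0.032,0,0],[0.035,0.0125,0.032,0,0],[0.035,0.0125,0.032,0,0],[0.035,0.0125,0.032,0,0],[0.035,0.0125,0.032,0,0],[0.035,0.0125,0.032,0,0],[0.035,0.0125,0.032,0,0],[0.035,0.0125,0.032,0,0],[0.035,0.0125,0.032,0.01,0],[0.035,0.0125,0.032,0.01,0],[0.035,0,0,0.004,0]]'
python3 - <<'E'
from h import *
c={}
for n in('top','side'):
    im,d=snap(n,n+'1.png');c[n]=cloud(n,d)
    P=c[n].reshape(-1,3);Q=P[(abs(P[:,0]-.56)<.15)&(abs(P[:,1]+.124)<.15)]
    for z in(.114,):print(n,rect(Q,z,.004))
cv2.imwrite('pics/v1.png',np.hstack([cv2.imread('pics/top1.png')[130:280,270:420],cv2.imread('pics/side1.png')[80:230,230:380]]).repeat(2,0).repeat(2,1))
go(.560,-.167,.231,90.4)
E
```

```text
t: 6.48
eef_pos: [0.5594, -0.1752, 0.3217]
tool_rot: [0.002, 1.0, -0.001, -0.0]
contact_force: [-0.7, -0.5, -1.7]
gripper_width: 0.463
grasp_force: 40.9
top [ 5.330e+02 -1.247e+02  1.738e+02  1.908e+02  3.000e-01  1.140e+02]
side [502.2 -63.9 237.1 124.9  42.  114. ]
 shift mm [ 1.8 -1.9 90.7] yaw -0.2 pos [ 0.5585 -0.169   0.3217] yang -89.8 q7 -1.5 t 6.58 F [ 0.1  1.2 -1. ] w 0.464 gf 40.9
```

View pics/v1.png

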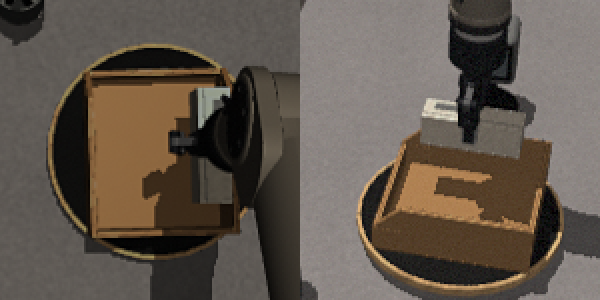

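```bash
python3 -m pendant '[[0.035,0.001,-0.002,0.02,0],[0.035,0.001,-0.002,0.025,0],[0.035,0,0,0.02,0],[0.035,0,0,0.012,0],[0.035,0,0,0.006,0],[0.035,0,0,0.004,0],[0.035,0,0,0.002,0],[0.035,0,0,0,0]]'; python3 -c "
from h import *
go(.560,-.165,.231,90.4)"
```

```text
t: 7.25
eef_pos: [0.5616, -0.1621, 0.2352]
tool_rot: [-0.0, 1.0, 0.004, 0.0]
contact_force: [-0.4, 1.4, -0.8]
gripper_width: 0.467
grasp_force: 42.6
 shift mm [-1.6  2.9  4.2] yaw 0.1 pos [ 0.5616 -0.1621  0.2352] yang -89.5 q7 -1.54 t 7.25 F [-0.4  1.4 -0.8] w 0.467 gf 42.6
```

```bash
python3 -m pendant '[[0.035,0,0,0.002,0],[0.035,0,0,0.002,0],[0.035,0,0,0.001,0],[0.035,0,0,0,0]]';  python3 -m pendant '[[0.046,0,0,0,0],[0.048,0,0,0,0],[0.048,0,0,0,0],[0.048,0,0,-0.01,0],[0.048,0,0,-0.03,0],[0.048,0,0,-0.04,0],[0.048,0,0,-0.04,0]]'; python3 -c "
from h import *
go(.615,.280,.33,11.5)"
```

```text
t: 7.58
eef_pos: [0.5615, -0.1627, 0.231]
tool_rot: [-0.0, 1.0, 0.004, 0.0]
contact_force: [-4.8, 4.2, 12.2]
gripper_width: 0.461
grasp_force: 44.1
t: 8.17
eef_pos: [0.5606, -0.1643, 0.3507]
tool_rot: [0.0, 1.0, 0.003, -0.001]
contact_force: [1.4, -0.7, -0.6]
gripper_width: 0.567
grasp_force: 0.0
 shift mm [  57.1 -443.9   20.5] yaw 78.8 pos [ 0.5606 -0.1643  0.3507] yang -89.7 q7 -1.49 t 8.17 F [ 1.4 -0.7 -0.6] w 0.567 gf 0.0
```

```bash
python3 -m pendant '[[0.07,0.0048,-0.037,0,0],[0.07,0.0048,-0.037,0,0],[0.07,0.0048,-0.037,0,0],[0.07,0.0048,-0.037,0,0],[0.07,0.0048,-0.037,0,0],[0.07,0.0048,-0.037,0,0],[0.07,0.0048,-0.037,0,0],[0.07,0.0048,-0.037,0.004,0],[0.07,0.0048,-0.037,0.004,0],[0.07,0.0048,-0.037,0.004,0],[0.07,0.0048,-0.037,0.004,0],[0.07,0.0048,-0.037,0.004,0]]'; python3 -m pendant '[[0.07,0,0,0,7],[0.07,0,0,0,7],[0.07,0,0,0,7],[0.07,0,0,0,7],[0.07,0,0,0,7],[0.07,0,0,0,7],[0.07,0,0,0,7],[0.07,0,0,0,7],[0.07,0,0,0,7],[0.07,0,0,0,7],[0.07,0,0,0,7],[0.07,0,0,0,1.8]]';python3 -c "
from h import *
go(.615,.280,.205,11.5)"
```

```text
t: 9.17
eef_pos: [0.6163, 0.2817, 0.3299]
tool_rot: [0.001, 1.0, 0.003, 0.0]
contact_force: [0.6, -0.2, -0.1]
gripper_width: 0.82
grasp_force: 0.0
t: 10.17
eef_pos: [0.6159, 0.2805, 0.3272]
tool_rot: [0.004, 0.799, -0.601, -0.001]
contact_force: [0.0, -0.4, -0.3]
gripper_width: 0.819
grasp_force: 0.0
 shift mm [-1.000e-01  0.000e+00  1.222e+02] yaw 4.6 pos [0.6159 0.2805 0.3272] yang -163.9 q7 -2.95 t 10.17 F [ 0.  -0.4 -0.3] w 0.819 gf 0.0
```

```bash
python3 -m pendant '[[0.07,0,0,0.01,-1.5],[0.07,0,0,0.03,0],[0.07,0,0,0.035,0],[0.07,0,0,0.03,0],[0.07,0,0,0.017,0],[0.035,0,0,0,0],[0.035,0,0,0,0],[0.035,0,0,0,0],[0.035,0,0,0,0],[0.035,0,0,0,0],[0.035,0,0,0,0]]' 40; python3 -c "
from h import *
go(.605,-.088,.36,0.4)"
```

```text
t: 11.08
eef_pos: [0.615, 0.2797, 0.2049]
tool_rot: [0.004, 0.809, -0.588, -0.002]
contact_force: [-0.2, -0.9, 2.0]
gripper_width: 0.479
grasp_force: 39.3
 shift mm [ 346.8  124.1 -153.8] yaw 17.5 pos [0.615  0.2797 0.2049] yang -162.1 q7 -2.86 t 11.08 F [-0.2 -0.9  2. ] w 0.479 gf 39.3
```

```bash
python3 -m pendant '[[0.035,0,0,-0.02,0],[0.035,0,0,-0.035,0],[0.035,0,0,-0.04,0],[0.035,0,0,-0.04,0],[0.035,0,0,-0.018,0]]'; python3 -m pendant '[[0.035,0.02,0.007,0,0],[0.035,0.035,0.0116,0,0],[0.035,0.035,0.0116,0,0],[0.035,0.035,0.0116,0,0],[0.035,0.035,0.0116,0,0],[0.035,0.035,0.0116,0,0],[0.035,0.035,0.0116,0,0],[0.035,0.035,0.0116,0,0],[0.035,0.035,0.0116,0,0],[0.035,0.035,0.0116,0,0],[0.035,0.015,0.0046,0,0]]'; python3 -m pendant '[[0.035,0,0,0,6],[0.035,0,0,0,6],[0.035,0,0,0,5.5],[0.035,0,0,0,0]]';  python3 -c "
from h import *
go(.612,-.089,.2475,0.4)"
```

```text
t: 11.5
eef_pos: [0.6174, 0.2799, 0.3627]
tool_rot: [0.001, 0.809, -0.588, -0.001]
contact_force: [1.2, 0.1, -1.0]
gripper_width: 0.477
grasp_force: 39.6
t: 12.42
eef_pos: [0.6121, -0.0947, 0.3595]
tool_rot: [0.005, 0.807, -0.591, -0.001]
contact_force: [-0.1, -1.0, -0.9]
gripper_width: 0.472
grasp_force: 39.4
t: 12.75
eef_pos: [0.6134, -0.0885, 0.3584]
tool_rot: [0.005, 0.708, -0.706, -0.002]
contact_force: [-0.3, 0.3, -2.0]
gripper_width: 0.475
grasp_force: 39.4
 shift mm [1.000e-01 4.000e-01 1.109e+02] yaw -0.2 pos [ 0.6134 -0.0885  0.3584] yang -179.8 q7 -2.62 t 12.75 F [-0.3  0.3 -2. ] w 0.475 gf 39.4
```

```bash
python3 -m pendant '[[0.035,0,0,0.02,0],[0.035,0,0,0.03,0],[0.035,0,0,0.025,0],[0.035,0,0,0.015,0],[0.035,0,0,0.01,0],[0.035,0,0,0.006,0],[0.035,0,0,0.003,0],[0.035,0,0,0.0015,0],[0.035,0,0,0,0]]';  python3 -c "
from h import *
go(.612,-.089,.2475,0.4)"
```

```text
t: 13.5
eef_pos: [0.6129, -0.0891, 0.2485]
tool_rot: [0.004, 0.71, -0.704, -0.001]
contact_force: [0.0, 0.4, -1.1]
gripper_width: 0.475
grasp_force: 39.4
 shift mm [-0.1  0.9  1. ] yaw 0.0 pos [ 0.6129 -0.0891  0.2485] yang -179.6 q7 -2.52 t 13.5 F [ 0.   0.4 -1.1] w 0.475 gf 39.4
```

```bash
python3 -m pendant '[[0.035,0,0,0.0015,0],[0.044,0,0,0,0],[0.048,0,0,0,0],[0.048,0,0,0,0],[0.048,0,0,-0.015,0],[0.048,0,0,-0.03,0],[0.048,0,0,-0.04,0],[0.048,0,0,-0.02,0]]';  python3 -m pendant '[[0.08,0,0,0,-7],[0.08,0,0,0,-7],[0.08,0,0,0,-7],[0.08,0,0,0,-7],[0.08,0,0,0,-7],[0.08,0,0,0,-7],[0.08,0,0,0,-2.6],[0.08,0,0,0,0]]'
python3 - <<'E'
from h import *
go(.4555,.390,.33,45)
im,d=snap('side','side2.png');snap('top','top2.png')
cv2.imwrite('pics/v2.png',np.hstack([cv2.imread('pics/top2.png')[130:280,270:420],cv2.imread('pics/side2.png')[80:230,230:380]]).repeat(2,0).repeat(2,1))
E
```

```text
t: 14.17
eef_pos: [0.6141, -0.0896, 0.3563]
tool_rot: [0.004, 0.709, -0.705, -0.0]
contact_force: [0.9, -0.5, 0.9]
gripper_width: 0.561
grasp_force: 0.0
t: 14.83
eef_pos: [0.6134, -0.0891, 0.3527]
tool_rot: [0.003, 0.924, -0.382, -0.003]
contact_force: [-0.6, 0.2, 0.6]
gripper_width: 0.935
grasp_force: 0.0
 shift mm [-450.1 -227.9   22.1] yaw 0.1 pos [ 0.6134 -0.0891  0.3527] yang -134.9 q7 -1.96 t 14.83 F [-0.6  0.2  0.6] w 0.935 gf 0.0
```

View pics/v2.png

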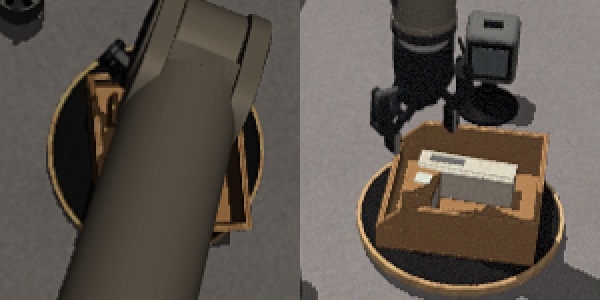

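The side crop shows the slim carton (about 480,175 in the crop) and the tall carton standing in the bin. The bin has turned slightly, so I will re-measure it while fetching the tin.

```bash
python3 -m pendant '[[0.08,-0.0355,-0.018,0,0],[0.08,-0.0355,-0.018,0,0],[0.08,-0.0355,-0.018,0,0],[0.08,-0.0355,-0.018,0,0],[0.08,-0.0355,-0.018,0,0],[0.08,-0.0355,-0.018,0,0],[0.08,-0.0355,-0.018,0,0],[0.08,-0.0355,-0.018,0,0],[0.08,-0.0355,-0.018,0.004,0],[0.08,-0.0355,-0.018,0.004,0],[0.08,-0.0355,-0.018,0.004,0],[0.08,-0.0355,-0.018,0.004,0]]';  python3 -m pendant '[[0.08,-0.022,-0.011,0.005,0],[0.08,0,0,0,0]]'
python3 - <<'E'
from h import *
go(.4555,.390,.20,45)
for n in('top','side'):
    im,d=snap(n,n+'3.png');P=cloud(n,d).reshape(-1,3);Q=P[(abs(P[:,0]-.56)<.14)&(abs(P[:,1]+.124)<.14)]
    print(n,'rim',rect(Q,.116,.005))
    S=P[(abs(P[:,0]-.4555)<.045)&(abs(P[:,1]-.39)<.045)&(abs(P[:,2]-.072)<.006)]
    print('tin',len(S),(S.min(0)+S.max(0))/2 if len(S) else '')
    print('label',[world(n,r['at'],.056).round(3) for r in bot.pinpoint('label',n)[:2]],'bin',[world(n,r['at'],.076).round(3) for r in bot.pinpoint('bin_centre',n)[:1]])
cv2.imwrite('pics/v3.png',np.hstack([cv2.imread('pics/top3.png')[130:280,270:420],cv2.imread('pics/side3.png')[80:230,230:380]]).repeat(2,0).repeat(2,1))
E
```

```text
t: 15.93
eef_pos: [0.4637, 0.3671, 0.3352]
tool_rot: [0.004, 0.924, -0.383, -0.003]
contact_force: [1.6, 0.5, -0.3]
gripper_width: 0.939
grasp_force: 0.0
t: 16.1
eef_pos: [0.4531, 0.3956, 0.3287]
tool_rot: [0.003, 0.926, -0.379, -0.005]
contact_force: [-0.3, -0.2, 0.6]
gripper_width: 0.936
grasp_force: 0.0
 shift mm [  6.5   1.  128.7] yaw 0.5 pos [0.4531 0.3956 0.3287] yang -134.5 q7 -2.82 t 16.1 F [-0.3 -0.2  0.6] w 0.936 gf 0.0
top rim [ 541.2 -135.3  188.9  191.3    3.5  116. ]
tin 352 [0.45381129 0.38798967 0.07160644]
label [array([ 0.671, -0.132,  0.056]), array([0.758, 0.055, 0.056])] bin [array([ 0.558, -0.133,  0.076])]
side rim [ 559.6 -132.9  152.6  200.     2.1  116. ]
tin 481 [0.4565186  0.3924207  0.07096894]
label [array([ 0.666, -0.129,  0.056])] bin []
```

View pics/v3.png

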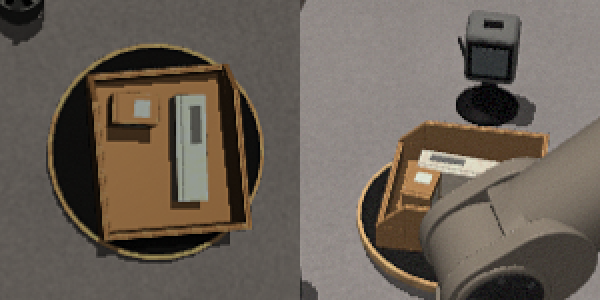

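```bash
python3 -m pendant '[[0.08,0.003,0.0005,0.02,0],[0.08,0.003,0.0005,0.03,0],[0.08,0,0,0.035,0],[0.08,0,0,0.028,0],[0.08,0,0,0.015,0],[0.05,0,0,0,0],[0.05,0,0,0,0],[0.05,0,0,0,0],[0.05,0,0,0,0],[0.05,0,0,0,0]]' 40; python3 -m pendant '[[0.05,0,0,-0.02,0],[0.05,0,0,-0.035,0],[0.05,0,0,-0.04,0],[0.05,0,0,-0.04,0],[0.05,0,0,-0.03,0],[0.05,0,0,0,0]]'; python3 -c "
from h import *
go(.510,-.097,.36,3.5)"
```

```text
t: 17.23
eef_pos: [0.4594, 0.3832, 0.203]
tool_rot: [0.003, 0.924, -0.383, -0.003]
contact_force: [0.3, -0.1, -2.4]
gripper_width: 0.643
grasp_force: 42.6
t: 17.73
eef_pos: [0.4628, 0.3842, 0.3741]
tool_rot: [-0.002, 0.924, -0.383, -0.002]
contact_force: [0.8, 0.7, -2.1]
gripper_width: 0.647
grasp_force: 43.7
 shift mm [373.8 306.8  11.7] yaw 41.5 pos [0.4628 0.3842 0.3741] yang -135.0 q7 -2.83 t 17.73 F [ 0.8  0.7 -2.1] w 0.647 gf 43.7
```

```bash
python3 -m pendant '[[0.05,0.02,0.016,0,0],[0.05,0.031,0.0257,0,0],[0.05,0.031,0.0257,0,0],[0.05,0.031,0.0257,0,0],[0.05,0.031,0.0257,0,0],[0.05,0.031,0.0257,0,0],[0.05,0.031,0.0257,0,0],[0.05,0.031,0.0257,0,0],[0.05,0.031,0.0257,0,0],[0.05,0.031,0.0257,0,0],[0.05,0.031,0.0257,0,0],[0.05,0.031,0.0257,0,0]]'; python3 -m pendant '[[0.05,0.018,0.013,0,0],[0.05,0,0,0,7],[0.05,0,0,0,7],[0.05,0,0,0,7],[0.05,0,0,0,7],[0.05,0,0,0,7],[0.05,0,0,0,6.5],[0.05,0,0,0,0]]';python3 - <<'E'
from h import *
go(.510,-.104,.247,3.5)
snap('side','side4.png')
cv2.imwrite('pics/v4.png',cv2.imread('pics/side4.png')[80:230,230:380].repeat(3,0).repeat(3,1))
E
```

```text
t: 18.73
eef_pos: [0.5043, -0.0844, 0.3683]
tool_rot: [0.003, 0.924, -0.382, -0.004]
contact_force: [0.4, -0.3, -2.0]
gripper_width: 0.646
grasp_force: 43.6
t: 19.4
eef_pos: [0.5081, -0.1042, 0.368]
tool_rot: [0.005, 0.727, -0.686, -0.002]
contact_force: [0.0, 0.0, -2.8]
gripper_width: 0.644
grasp_force: 43.6
 shift mm [ -0.5  -3.1 120.9] yaw -0.2 pos [ 0.5081 -0.1042  0.368 ] yang -176.7 q7 -2.56 t 19.4 F [ 0.   0.  -2.8] w 0.644 gf 43.6
```

View pics/v4.png

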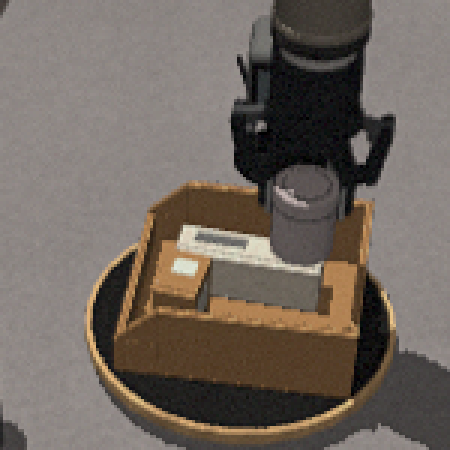

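The tin hangs upright over the empty rear lane at about (305,215) in the crop. Lowering it now.

```bash
python3 -m pendant '[[0.05,0,-0.002,0.02,0],[0.05,0,-0.001,0.03,0],[0.05,0,0,0.03,0],[0.05,0,0,0.018,0],[0.05,0,0,0.01,0],[0.05,0,0,0.006,0],[0.05,0,0,0.004,0],[0.05,0,0,0.002,0],[0.05,0,0,0,0]]';python3 -c "
from h import *
go(.511,-.104,.245,3.5)"
```

```text
t: 20.2
eef_pos: [0.5107, -0.1049, 0.2489]
tool_rot: [0.004, 0.729, -0.685, -0.002]
contact_force: [0.9, 0.1, -2.7]
gripper_width: 0.651
grasp_force: 43.6
 shift mm [-0.9 -0.4  3.9] yaw 0.1 pos [ 0.5107 -0.1049  0.2489] yang -176.4 q7 -2.4 t 20.2 F [ 0.9  0.1 -2.7] w 0.651 gf 43.6
```

```bash
python3 -m pendant '[[0.05,0,0,0.002,0],[0.05,0,0,0.002,0],[0.05,0,0,0,0],[0.06,0,0,0,0],[0.065,0,0,0,0],[0.065,0,0,0,0],[0.065,0,0,-0.015,0],[0.065,0,0,-0.03,0],[0.065,0,0,-0.04,0],[0.065,0,0,-0.03,0]]'; python3 -m pendant '[[0.05,0,-0.015,0,-7],[0.04,0,-0.02,0,-7],[0.03,0,-0.02,0,-7],[0.03,0.005,-0.015,0,-7],[0.03,0,0,0,-7],[0.03,0,0,0,-7],[0.03,0,0,0,-7],[0.03,0,0,0,-7],[0.03,0,0,0,-7],[0.03,0,0,0,-7],[0.03,0,0,0,-7],[0.03,0,0,0,-7]]'; python3 -c "
from h import *
go(.56,.10,.35,93.5)"
```

```text
t: 21.03
eef_pos: [0.5114, -0.1049, 0.3614]
tool_rot: [0.005, 0.728, -0.685, -0.002]
contact_force: [1.1, -0.2, 1.3]
gripper_width: 0.758
grasp_force: 0.0
t: 22.03
eef_pos: [0.5807, -0.0922, 0.3587]
tool_rot: [0.002, 1.0, -0.019, -0.005]
contact_force: [-0.3, 0.5, -0.2]
gripper_width: 0.354
grasp_force: 0.0
 shift mm [ -27.8 -191.4    8.1] yaw -5.6 pos [ 0.5807 -0.0922  0.3587] yang -92.1 q7 -1.31 t 22.03 F [-0.3  0.5 -0.2] w 0.354 gf 0.0
```

```bash
python3 -m pendant '[[0.03,0,-0.038,0,0],[0.03,0,-0.038,0,0],[0.03,0,-0.038,0,0],[0.03,0,-0.038,0,0],[0.03,0,-0.038,0,0],[0.03,0,-0.038,0,0],[0.03,0,-0.038,0,0],[0.03,0,-0.03,0,0]]'
python3 - <<'E'
from h import *
go(.56,.10,.35,93.5)
for n in('top','side'):
    im,d=snap(n,n+'5.png');P=cloud(n,d).reshape(-1,3);Q=P[(abs(P[:,0]-.56)<.15)&(abs(P[:,1]+.13)<.15)]
    T=Q[abs(Q[:,2]-.116)<.005]
    print(n,'rim',rect(Q,.116,.005))
    # outer +y wall face: top edge strip, fit line
    hi=[]
    for x in np.arange(.48,.62,.01):
        s=T[abs(T[:,0]-x)<.005]
        if len(s): hi.append([x,np.percentile(s[:,1],98)])
    hi=np.array(hi);k,b=np.polyfit(hi[:,0],hi[:,1],1);print('+y outer edge at .56: %.4f ang %.2f deg'%(k*.56+b,np.degrees(np.arctan(k))))
    D=Q[abs(Q[:,2]-.037)<.005]; print('disc',cv2.minEnclosingCircle((D[:,:2]*1000).astype(np.float32)))
    print('label',[world(n,r['at'],.056).round(3) for r in bot.pinpoint('label',n)[:1]],'bin',[world(n,r['at'],.076).round(3) for r in bot.pinpoint('bin_centre',n)[:1]])
cv2.imwrite('pics/v5.png',np.hstack([cv2.imread('pics/top5.png')[130:280,270:420],cv2.imread('pics/side5.png')[80:230,230:380]]).repeat(2,0).repeat(2,1))
E
```

```text
t: 22.7
eef_pos: [0.5931, 0.2072, 0.3572]
tool_rot: [0.002, 1.0, -0.02, -0.005]
contact_force: [1.1, 0.8, 0.2]
gripper_width: 0.351
grasp_force: 0.0
 shift mm [-28.6 108.4   7.9] yaw -5.8 pos [0.5931 0.2072 0.3572] yang -92.3 q7 -1.81 t 22.7 F [1.1 0.8 0.2] w 0.351 gf 0.0
top rim [ 541.4 -135.5  189.1  191.3    3.5  116. ]
+y outer edge at .56: -0.0396 ang 3.65 deg
disc ((559.2505493164062, -128.61831665039062), 150.05862426757812)
label [array([ 0.674, -0.127,  0.056])] bin [array([ 0.558, -0.133,  0.076])]
side rim [ 536.  -133.9  173.7  198.8    3.8  116. ]
+y outer edge at .56: -0.0446 ang -8.81 deg
disc ((543.7383422851562, -114.04927062988281), 146.34547424316406)
label [] bin [array([ 0.559, -0.156,  0.076])]
```

View pics/v5.png

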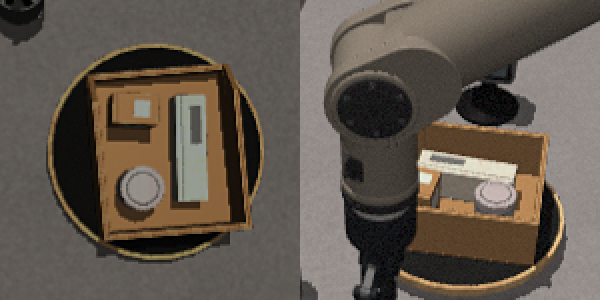

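All three goods stand separately in the bin: tall carton at (133,110), tin at (142,187), slim carton at (190,148) in the crop. The +y wall is free between tall carton and tin, so I will grip there.

```bash
python3 -m pendant '[[0.03,0,0,0,-5.8],[0.03,0,0,0,0]]'; python3 -c "
from h import *
go(.570,-.043,.30,93.6)"
```

```text
t: 23.17
eef_pos: [0.5939, 0.2014, 0.3575]
tool_rot: [0.002, 1.0, 0.029, -0.005]
contact_force: [-0.5, 0.8, -0.2]
gripper_width: 0.35
grasp_force: 0.0
 shift mm [-37.5 242.3  58.9] yaw -0.3 pos [0.5939 0.2014 0.3575] yang -86.7 q7 -1.71 t 23.17 F [-0.5  0.8 -0.2] w 0.35 gf 0.0
```

```bash
python3 -m pendant '[[0.03,-0.004,0.025,0.003,0],[0.03,-0.006,0.038,0.008,0],[0.03,-0.006,0.038,0.008,0],[0.03,-0.006,0.038,0.008,0],[0.03,-0.006,0.038,0.01,0],[0.03,-0.006,0.038,0.01,0],[0.03,-0.004,0.027,0.01,0],[0.03,0,0,0,0],[0.03,0,0,0,0]]'
python3 - <<'E'
from h import *
go(.570,-.043,.25,93.6)
snap('side','side6.png')
cv2.imwrite('pics/v6.png',cv2.imread('pics/side6.png')[80:230,230:380].repeat(3,0).repeat(3,1))
E
```

```text
t: 23.92
eef_pos: [0.5682, -0.044, 0.3013]
tool_rot: [0.002, 1.0, 0.025, -0.005]
contact_force: [-0.4, 1.5, -0.2]
gripper_width: 0.353
grasp_force: 0.0
 shift mm [ 2.4 -1.1 51.3] yaw -0.8 pos [ 0.5682 -0.044   0.3013] yang -87.2 q7 -1.29 t 23.92 F [-0.4  1.5 -0.2] w 0.353 gf 0.0
```

View pics/v6.png

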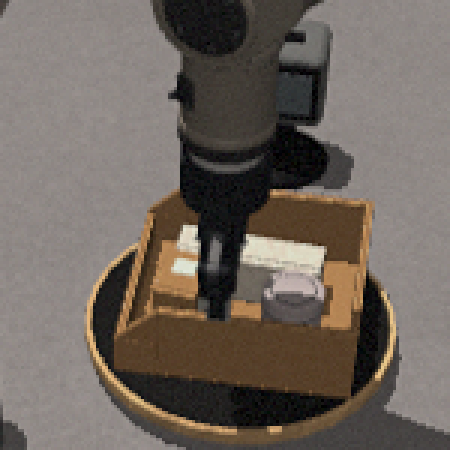

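```bash
python3 -m pendant '[[0.026,0.0,-0.001,0.01,0],[0.026,0,0,0.015,0],[0.026,0,0,0.013,0],[0.026,0,0,0.008,0],[0.026,0,0,0.005,0],[0.026,0,0,0,0]]'; python3 -c "
from h import *
go(.570,-.043,.25,93.6)"
```

```text
t: 24.47
eef_pos: [0.5682, -0.039, 0.2492]
tool_rot: [0.002, 1.0, 0.029, -0.006]
contact_force: [-0.7, -0.4, -0.4]
gripper_width: 0.303
grasp_force: 0.0
 shift mm [ 1.5  4.1 -0.9] yaw -0.2 pos [ 0.5682 -0.039   0.2492] yang -86.6 q7 -1.25 t 24.47 F [-0.7 -0.4 -0.4] w 0.303 gf 0.0
```

```bash
python3 -m pendant '[[0.026,0,0.003,0,0],[0.0,0,0,0,0],[0.0,0,0,0,0],[0.0,0,0,0,0],[0.0,0,0,0,0],[0,0,0,0,0]]' 40; python3 -c "
from h import *
go(.570,-.043,.25,93.6)"
```

```text
t: 24.97
eef_pos: [0.5692, -0.0428, 0.2511]
tool_rot: [0.002, 1.0, 0.029, -0.004]
contact_force: [0.5, -0.1, 3.2]
gripper_width: 0.091
grasp_force: 41.2
 shift mm [0.8 0.2 1.1] yaw -0.3 pos [ 0.5692 -0.0428  0.2511] yang -86.7 q7 -1.24 t 24.97 F [ 0.5 -0.1  3.2] w 0.091 gf 41.2
```

```bash
python3 -m pendant '[[0,0.0014,0.0003,0,1],[0,0.00287,0.00056,0,2],[0,0.0043,0.0009,0,3],[0,0.0057,0.00122,0,4],[0,0.0057,0.00122,0,4],[0,0.0057,0.00122,0,4],[0,0.0057,0.00122,0,4],[0,0.0057,0.00122,0,4],[0,0.0057,0.00122,0,4],[0,0.0043,0.0009,0,3],[0,0.00287,0.00056,0,2],[0,0,0,0,0]]'; python3 -c "
from h import *
th=np.radians(-35);r=np.array([.0095,.083]);c,s=np.cos(th),np.sin(th)
go(.5605+c*r[0]-s*r[1],-.126+s*r[0]+c*r[1],.25,93.6-35)"
```

```text
t: 25.97
eef_pos: [0.6163, -0.0627, 0.2512]
tool_rot: [0.002, 0.962, -0.274, -0.002]
contact_force: [2.7, 2.1, 7.4]
gripper_width: 0.088
grasp_force: 41.9
 shift mm [0.  0.9 1.2] yaw -0.4 pos [ 0.6163 -0.0627  0.2512] yang -121.8 q7 -1.7 t 25.97 F [2.7 2.1 7.4] w 0.088 gf 41.9
```

```bash
python3 -m pendant '[[0,0.00287,0.00056,0,2],[0,0.0057,0.00122,0,4],[0,0.0071,0.0016,0,5],[0,0.0071,0.0016,0,5],[0,0.0071,0.0016,0,5],[0,0.0071,0.0016,0,5],[0,0.0071,0.0016,0,5],[0,0.0071,0.0016,0,5],[0,0.0071,0.0016,0,5],[0,0.0071,0.0016,0,5],[0,0.0057,0.00122,0,4],[0,0.00287,0.00056,0,2]]';python3 -m pendant '[[0,0.0014,0.0003,0,1],[0,0,0,0,0],[0,0,0,0,0]]'
python3 - <<'E'
from h import *
go(.6435,-.1355,.25,3.6)
print(bot.get_obs()['q'])
for n in('top','side'):
    im,d=snap(n,n+'7.png');P=cloud(n,d).reshape(-1,3);Q=P[(abs(P[:,0]-.56)<.16)&(abs(P[:,1]+.13)<.16)]
    print(n,'rim',rect(Q,.116,.005))
    print('label',[world(n,r['at'],.056).round(3) for r in bot.pinpoint('label',n)[:1]],'bin',[world(n,r['at'],.076).round(3) for r in bot.pinpoint('bin_centre',n)[:1]])
cv2.imwrite('pics/v7.png',np.hstack([cv2.imread('pics/top7.png')[130:280,270:420],cv2.imread('pics/side7.png')[80:230,230:380]]).repeat(2,0).repeat(2,1))
E
```

```text
t: 26.97
eef_pos: [0.6441, -0.1307, 0.2512]
tool_rot: [0.003, 0.744, -0.669, -0.001]
contact_force: [5.5, 2.8, 4.9]
gripper_width: 0.087
grasp_force: 41.6
t: 27.22
eef_pos: [0.644, -0.1317, 0.2512]
tool_rot: [0.003, 0.739, -0.673, -0.001]
contact_force: [5.2, 0.3, 4.5]
gripper_width: 0.09
grasp_force: 41.4
 shift mm [3.8 0.8 1.2] yaw 1.7 pos [ 0.644  -0.1317  0.2512] yang -174.7 q7 -2.37 t 27.22 F [5.2 0.3 4.5] w 0.09 gf 41.4
[-0.44027112  0.78101203  0.82574546  1.7554017  -0.69635757  0.92917022
 -2.36651355]
top rim [554.  -87.2 213.7 139.8  60.9 116. ]
label [array([ 0.558, -0.234,  0.056])] bin []
side rim [ 560.  -104.3  209.4  192.4    5.2  116. ]
label [array([ 0.555, -0.231,  0.056])] bin [array([ 0.549, -0.141,  0.076])]
```

View pics/v7.png

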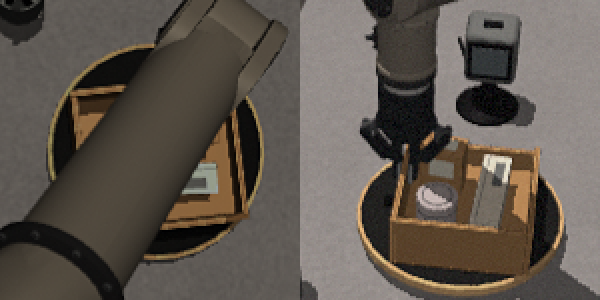

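```bash
python3 -m pendant '[[0,0.0012,0.0003,0,0.8],[0,0.0012,0.0002,0,0.8],[0,0,0,0,0],[0,0,0,0,0],[0,0,0,0,0],[0,0,0,0,0],[0,0,0,0,0],[0,0,0,0,0]]'; python3 -c "
from h import *
go(.6435,-.1355,.25,3.6); print(bot.hand_in())"
```

```text
t: 28.18
eef_pos: [0.6436, -0.134, 0.2512]
tool_rot: [0.003, 0.73, -0.684, -0.001]
contact_force: [4.5, 0.8, 3.3]
gripper_width: 0.087
grasp_force: 41.4
 shift mm [1.5 0.1 1.2] yaw 0.1 pos [ 0.6436 -0.134   0.2512] yang -176.3 q7 -2.39 t 28.18 F [4.5 0.8 3.3] w 0.087 gf 41.4
the job is handed in; nothing more can be done
None
```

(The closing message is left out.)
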